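# Feed the ball bearings into the slot

## Task

Push the three ball bearings lying in the wooden tray through the gate between the two steel posts and into the slot behind it, one at a time, each fully through the gap. Push them gently with the fingertips, sliding them along the tray floor without lifting anything, leave the hex nut behind in the tray, and do not disturb the other things on the bench.

Things in the scene. Friction and masses are not known exactly. Their poses are not given: they have to be found in the camera images.
- board: wooden feeder board screwed to the bench, fixed. Origin: its underside at the middle of the gate. +y points through the gate from the tray (y<0) into the slot (y>0), to the robot's left, turned up to 0.25 rad; +x away from the robot, z up. Flat floor everywhere 12 mm above the origin
- tray (a point): centre of the tray's floor, axes as the board's. In the board frame the tray's inside runs from x = -115 to +115 mm and y = -175 to -12 mm; rim on all sides 10 mm high above the floor, 12 mm thick
- gate (a point): middle of the gate, on the floor (board frame 0, 0, 12 mm), axes as the board's. Two round steel posts, 18 mm in diameter and 18 mm high above the floor, stand at x = +-33 mm and leave a gap of 48 mm
- slot_end (a point): middle of the slot's end stop, on the floor (board y = 149 mm). The slot is a straight open-topped channel from the gate to here, inside x = -24 to +24 mm, side walls 14 mm high above the floor. It holds three bearings in a row with 29 mm to spare; a bearing pushed in pushes those before it along
- bearing_0: ball bearing, a flat steel disc 40 mm in diameter and 12 mm thick with a black plastic plug in its bore (solid, nothing to hook), lying flat, about 65 g; origin at the centre of its underside, z along its axis; slides freely, starts somewhere in the tray. The three bearings are alike
- bearing_1: ball bearing, a flat steel disc 40 mm in diameter and 12 mm thick with a black plastic plug in its bore (solid, nothing to hook), lying flat, about 65 g; origin at the centre of its underside, z along its axis; slides freely, starts somewhere in the tray. The three bearings are alike
- bearing_2: ball bearing, a flat steel disc 40 mm in diameter and 12 mm thick with a black plastic plug in its bore (solid, nothing to hook), lying flat, about 65 g; origin at the centre of its underside, z along its axis; slides freely, starts somewhere in the tray. The three bearings are alike
- hex_nut: large steel hexagon nut, 36 mm across flats, about 42 mm across corners, 19 mm high, 24 mm hole, about 110 g, lying flat in the tray among the bearings; origin at the centre of its underside. It must stay in the tray; being slid aside there does no harm
- sanding_block: bystander: cork sanding block, 112 x 64 x 36 mm, on the bench right of the board; origin at the centre of its underside
- bit_box: bystander: small white carton, 45 x 125 x 42 mm, on the bench left of the board; origin at the centre of its underside
- round_tin: bystander: round dark tin of screws, 90 mm across, 29 mm high, on the bench left of the board; origin at the centre of its underside
There are look-alikes about, which are no part of the job. What is shaped like the bearing_1 but red is not meant.

How it is judged (in metres and radians):
On the way, in this order (a step that is already met when the one before it is completed fails the run):
1. one bearing (any) is in the slot, through the gap, and no other (((y of bearing_0 in the frame of board between 0.017 and 0.135 m and x of bearing_0 in the frame of board between -0.01 and 0.01 m and z of bearing_0 in the frame of board below 0.015 m) or (y of bearing_1 in the frame of board between 0.017 and 0.135 m and x of bearing_1 in the frame of board between -0.01 and 0.01 m and z of bearing_1 in the frame of board below 0.015 m) or (y of bearing_2 in the frame of board between 0.017 and 0.135 m and x of bearing_2 in the frame of board between -0.01 and 0.01 m and z of bearing_2 in the frame of board below 0.015 m))), for 0.2 s.
2. a second bearing is in the slot ((((y of bearing_0 in the frame of board between 0.017 and 0.135 m and x of bearing_0 in the frame of board between -0.01 and 0.01 m and z of bearing_0 in the frame of board below 0.015 m) and (y of bearing_1 in the frame of board between 0.017 and 0.135 m and x of bearing_1 in the frame of board between -0.01 and 0.01 m and z of bearing_1 in the frame of board below 0.015 m)) or ((y of bearing_0 in the frame of board between 0.017 and 0.135 m and x of bearing_0 in the frame of board between -0.01 and 0.01 m and z of bearing_0 in the frame of board below 0.015 m) and (y of bearing_2 in the frame of board between 0.017 and 0.135 m and x of bearing_2 in the frame of board between -0.01 and 0.01 m and z of bearing_2 in the frame of board below 0.015 m)) or ((y of bearing_1 in the frame of board between 0.017 and 0.135 m and x of bearing_1 in the frame of board between -0.01 and 0.01 m and z of bearing_1 in the frame of board below 0.015 m) and (y of bearing_2 in the frame of board between 0.017 and 0.135 m and x of bearing_2 in the frame of board between -0.01 and 0.01 m and z of bearing_2 in the frame of board below 0.015 m)))), for 0.2 s.
3. the third bearing is in the slot (y of bearing_0 in the frame of board between 0.017 and 0.135 m and x of bearing_0 in the frame of board between -0.01 and 0.01 m and z of each of bearing_0, bearing_1, bearing_2 in the frame of board below 0.015 m and y of bearing_1 in the frame of board between 0.017 and 0.135 m and x of bearing_1 in the frame of board between -0.01 and 0.01 m and y of bearing_2 in the frame of board between 0.017 and 0.135 m and x of bearing_2 in the frame of board between -0.01 and 0.01 m), for 0.2 s.
At the end, for the whole second after the job is handed in: all three bearings lie flat in the slot with their centres at least 17 mm past the line between the post centres (so entirely past the middle of the gate, give or take 3 mm), the hex nut lies flat in the tray, all at rest (all of step 3 and y of hex_nut in the frame of board between -0.17 and -0.018 m and x of hex_nut in the frame of board between -0.11 and 0.11 m and z of hex_nut in the frame of board below 0.016 m and linear speed of each of bearing_0, bearing_1, bearing_2, hex_nut below 0.01 m/s); the robot touches nothing.
It fails at once if a bearing or the nut is lifted more than 7 mm off the tray floor (z of any of bearing_0, bearing_1, bearing_2, hex_nut in the frame of board above 0.019 m).
It fails at once if the hex nut enters the gate (y of hex_nut in the frame of board above -0.008 m).
It fails at once if a bearing or the nut is squeezed or pressed with more than 20 N (contact force between the fingers and bearing_0 above 20 N or contact force between the fingers and bearing_1 above 20 N or contact force between the fingers and bearing_2 above 20 N or contact force between the fingers and hex_nut above 20 N).
It fails at once if a bystander (sanding block, carton, tin) is shifted by more than 20 mm (distance of any of sanding_block, bit_box, round_tin from where it was at the start of the episode above 0.02 m).
It also fails if it takes over 61 s, if anything falls off the work surface, if the arm or the gripper's body presses on something with over 40 N, if the wrist force passes 120 N, or if a joint passes its speed limit or range.

## Robot

A 7-joint arm with a two-finger parallel gripper is mounted at the origin on a cart in front of the work surface, level with it; the furniture and walls round the work are solid. World frame = base frame: x ahead of the robot, y to its left, z up, the work surface at z = 0. Lengths are in m, angles in degrees, forces in N, time in s.
With the tool pointing down it reaches from about 0.4 to 0.925 m from the base axis. Payload 5.6 kg.
Tool frame: the origin (TCP) lies at the very end of the fingers, on their centre line; the grasp point (between the pads) lies 19 mm behind it (r.grasp_offset is the distance from the TCP to the grasp point, in m); z points along the fingers, y is the line along which they close (so a half turn about z gives the same grasp; the last joint's range is limited). The gripper opens to 85 mm and grips with 20 to 120 N. Pads are 22 mm wide; open, the fingers measure 114 mm over their backs; the gripper's body (76 mm by 85 mm) begins 54 mm behind the grasp point. The pads swing forward as they close: fully open they stand 13 mm farther back than shut.
Start: joints at [-2.464, 26.786, -0.665, 91.828, 0.344, 61.387, -3.226], TCP at [0.65, -0, 0.231] pointing down, gripper open.
Joint ranges: [-144.91, 144.91], [-17.63, 115.5], [-89.93, 88.59], [15.96, 139.68], [-74.01, 254.01], [8.47, 105.57], [-167.45, 167.45]. Speed limits (degrees/s): [147.25, 147.25, 180, 180, 180, 180, 180].

## Interface

Orientations are given as [roll, pitch, yaw] about the fixed x, y, z axes, in that order (R = Rz(yaw) Ry(pitch) Rx(roll)).
In Python, from cell import monitor, vision, r gives the robot as it stands. The module is installed in compiled form; this text tells all that it offers.
- The arm moves only by the tool arm_command, never from a script. Its argument "motion" is one flat list of numbers, 4 for each row, row after row: the shift along the tool's x, y, z in cm, then the turn about the tool's z in degrees. In form: [tx, ty, tz, turn, tx, ty, tz, turn, ...]. A call has 1 to 12 rows; each row shifts and turns the commanded pose from where the row before left it, along the tool's axes as they then stand; what a row does not reach is not made up. A row lasts 1/12 s, in which the tool goes at most 41.7 mm and 7.16 degrees, less where a joint would pass 70% of its speed; a pose out of reach is approached as far as the arm can. A call with a gripper value outside its range is refused whole. "grip" is the finger opening in cm, from 0 to 8.54, set as the call begins (left out, the last holds). The fingers move at their own pace and stop on an object; "squeeze" is the grip in N (left out, the last holds). Time passes only in rows, so rows that do not move let the fingers close. It gives the time, the measured TCP pose, the force, the opening and the grip force at its end, in the units of the state.
- monitor.sense(): the state, without advancing time (a new reading comes with each control period).
- vision.get_image(name): name is "scene" or "side" or "wrist"; returns (picture, depth): 420x560x3 uint8, red, green, blue; 420x560 float32, m along the optical axis (not along the pixel's ray), 0 where there is no reading.
- vision.get_calibration(name): a dict with "fx", "fy", "cx", "cy" (pixels), "xyz" and "attitude" of the camera in the world. Camera axes: x right, y up, looking along -z (the intrinsics and any distortion apply to the point x, -y, -z); pixel columns grow to the right and rows downward; lengths in m; the calibration is good to about 2 mm. The wrist camera is an equidistant fisheye: a pixel r from the principal point sees the ray r / f radians off the axis. A picture is of the moment at which its call begins: read the wrist's pose just before it. get_calibration takes no time and is no camera call; for the wrist camera it gives the pose at the moment of the call.
- r.sign_off(): hands the job in; it is judged then, once.
Trained networks look in the newest picture that a camera, given by its name, has taken for a name from the list of things; names that differ only in an ending like _2 or _b are one class to them, and where a whole thing is asked for, a point or a joint stands for the part that bears it (a point fixed in the world has none). Each returns a list of dicts, best first, with "p" (0 to 1); they miss things now and then, are a little off and sometimes report something else, mostly with a low value. They report only what shows in the picture. A call takes as long as a camera call. They do not tell look-alikes from the thing itself.
- vision.regions_of(camera, query): "mask" (420x560 bool, what is visible of it).
- vision.pinpoint(camera, query): "centre" ([x, y, z] in m, in world coordinates, good to about 4 mm: a listed point, or the origin of a listed thing).
The state is a dict: "t": time; "joint_pos": joint angles; "joint_vel": joint speeds; "joint_torque": joint torques, N m; "tool_pos": TCP position; "tcp_rot": TCP orientation; "ft_force": force on the tool from outside, world axes, zero at the start; "torque": the same for the moment, N m; "opening": opening from 0.0 (shut) to 1.0 (fully open); "grasp_force": force on a finger pad.
Only numpy, scipy, OpenCV 4.12 (cv2) and the standard library are available. Lean on these libraries where they do the work, as an engineer would, in place of code of your own. Each camera call takes 0.05 s, during which the arm holds its last target. There are 200 camera calls.

## Working session

There is one attempt and no reset: what is moved stays moved. The work goes in short steps, Python scripts to look and compute and a tool call to move; the robot and the scene stay as the last step left them, time stands still between calls to the robot, and variables do not carry over. Pictures are saved under pics/ and viewed, at most 10 in all, crops included, and the job is handed in when it is done.

Besides the shell and the picture viewer there is one more tool, called after "Call:" as name(argument=value, ...), one argument or row to a line, values as JSON. arm_command: Moves the arm, as the interface text tells. Its arguments: {"type":"object","properties":{"motion":{"type":"array"},"grip":{"type":"number"},"squeeze":{"type":"number"}},"required":["motion"]}

```bash
mkdir -p pics
cat > h.py <<'E'
import numpy as np, cv2
from cell import monitor, vision, r
from scipy.spatial.transform import Rotation as R
def shot(c,f=None):
    im,d=vision.get_image(c)
    if f: cv2.imwrite('pics/'+f,im[:,:,::-1])
    return im,d
E
python3 - <<'E'
from h import *
s=monitor.sense();print(s['t'],s['tool_pos'],s['tcp_rot'],s['opening'])
for c in ['scene','side']:
    im,d=shot(c,c+'0.png'); k=vision.get_calibration(c);print(c,k)
    for q in (['gate','slot_end','tray','board','bearing_0','hex_nut'] ):
        for o in vision.pinpoint(c,q): print(q,round(o['p'],2),np.round(o['centre'],4))
print(monitor.sense()['t'])
E
```

```text
0.0 [ 6.49429794e-01 -9.49460119e-05  2.30306881e-01] [-1.79894631e+02  6.09692813e-03  8.99913267e+01] 1.0027868542447298
scene {'fx': 396.05455345302795, 'fy': 396.05455345302795, 'cx': 281.3570378824272, 'cy': 210.67181345415156, 'xyz': array([-0.10629462, -0.72426466,  0.61927472]), 'attitude': array([ 58.80420874,  -1.11354165, -41.43988894])}
gate 0.75 [ 0.4957 -0.0812  0.0127]
slot_end 0.87 [0.4643 0.0597 0.0113]
tray 0.57 [ 0.5138 -0.1733  0.0107]
tray 0.41 [0.4629 0.061  0.011 ]
board 0.59 [ 4.953e-01 -8.250e-02  3.000e-04]
bearing_0 0.65 [ 0.558  -0.1926  0.0082]
bearing_0 0.54 [ 0.5624 -0.1177  0.0134]
bearing_0 0.53 [ 0.4959 -0.2146  0.0089]
bearing_0 0.49 [ 0.6545  0.1284 -0.003 ]
bearing_0 0.47 [ 0.6198  0.042  -0.0019]
hex_nut 0.75 [ 0.4391 -0.1404  0.0114]
side {'fx': 386.76026699217607, 'fy': 386.76026699217607, 'cx': 286.46822232544366, 'cy': 208.21985579028814, 'xyz': array([0.37981627, 0.7769667 , 0.67607378]), 'attitude': array([ 5.23512470e+01,  3.70154126e-02, -1.71606170e+02])}
gate 0.68 [ 0.4948 -0.0813  0.0085]
slot_end 0.64 [0.4621 0.0636 0.01  ]
tray 0.66 [ 0.5155 -0.1718  0.012 ]
board 0.78 [ 0.4957 -0.0836  0.0027]
board 0.66 [ 0.4883 -0.2072  0.0165]
bearing_0 0.74 [ 0.6162  0.045  -0.0023]
bearing_0 0.58 [0.6575 0.1249 0.0013]
bearing_0 0.56 [ 0.5673 -0.1194  0.0135]
bearing_0 0.43 [ 0.557  -0.1954  0.0092]
bearing_0 0.43 [ 0.4882 -0.2093  0.0153]
hex_nut 0.58 [0.4779 0.2816 0.0006]
hex_nut 0.48 [ 0.442  -0.1417  0.0116]
hex_nut 0.41 [ 0.4947 -0.0792  0.011 ]
hex_nut 0.16 [ 0.5549 -0.1951  0.0109]
0.7
```

View pics/scene0.png

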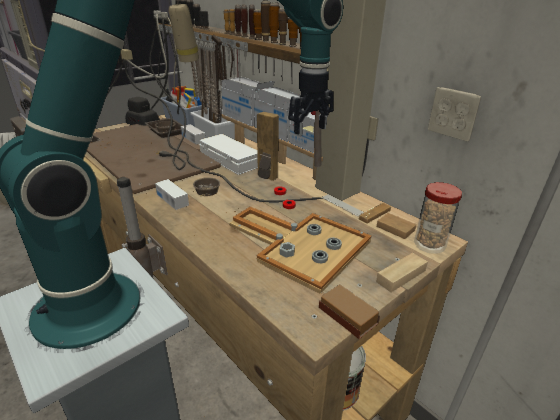

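View pics/side0.png

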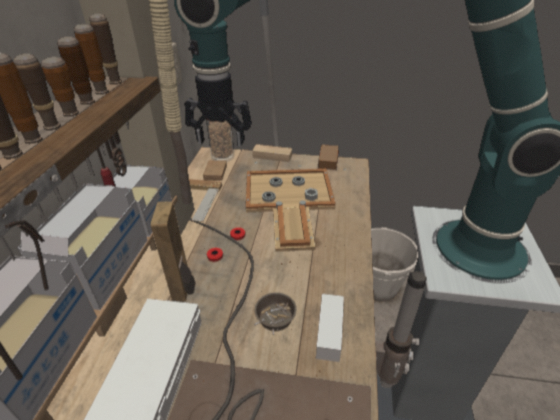

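The three steel bearings are at scene pixels (314,229), (333,243) and (320,256), with the nut at (287,249). The only look-alikes are the red rings at (280,190) and (289,204), which lie outside the tray, so I'm leaving them alone. I'll move above the tray, aligned with the board (about 12.5°), and take a close look.

Call:
arm_command(
  motion=[0, 0, 0, -6.25, 0, 0, 0, -6.25, -1.75, -2.1, 0, 0, -1.75, -2.1, 0, 0, -1.75, -2.1, 0, 0, -1.75, -2.1, 0, 0, -1.75, -2.1, 0, 0, -1.75, -2.1, 0, 0, -1.75, -2.1, 0, 0, -1.75, -2.1, 0, 0, 0, 0, 0, 0, 0, 0, 0, 0],
  grip=1.6,
)

```text
t: 1.7
tool_pos: [0.5156, -0.1747, 0.2317]
tcp_rot: [180.0, 0.0, 102.3]
ft_force: [-0.3, 0.3, 0.1]
opening: 0.19
grasp_force: 0.0
```

```bash
cat >> h.py <<'E'
G=np.array([.4955,-.0815]);TH=np.deg2rad(12.5)
def B(p):
    d=np.array(p[:2])-G;c,s=np.cos(TH),np.sin(TH)
    return np.round(1000*np.array([c*d[0]+s*d[1],-s*d[0]+c*d[1]]),1)
def state():
    s=monitor.sense();print('t',s['t'],'tcp board',B(s['tool_pos']),'z',round(s['tool_pos'][2]*1000,1),'yaw',np.round(s['tcp_rot'],1),'F',np.round(s['ft_force'],1),'open',round(s['opening'],2))
def look(c,qs,f=None):
    im,d=shot(c,f)
    for q in qs:
        for o in vision.pinpoint(c,q): print(c,q,round(o['p'],2),np.round(o['centre'],4),B(o['centre']))
    return im,d
E
python3 - <<'E'
from h import *
state();print(vision.get_calibration('wrist'))
look('wrist',['gate','slot_end','tray','bearing_0','hex_nut'],'w1.png')
E
```

```text
t 1.7 tcp board [ -0.6 -95.3] z 231.7 yaw [180.    0.  102.3] F [-0.3  0.3  0.1] open 0.19
{'fx': 325.19226210127806, 'fy': 325.19226210127806, 'cx': 279.7815434879215, 'cy': 210.35514731596368, 'xyz': array([ 0.4992817 , -0.1005652 ,  0.37376353]), 'attitude': array([-1.69755603e+01, -6.40349340e-03,  1.22965404e+01])}
wrist gate 0.74 [ 0.4947 -0.082   0.0134] [-0.9 -0.3]
wrist tray 0.87 [ 0.5156 -0.174   0.0143] [ -0.4 -94.7]
wrist bearing_0 0.9 [ 0.5616 -0.1164  0.0086] [ 57.  -48.4]
wrist bearing_0 0.68 [0.6116 0.039  0.0012] [139.4  92.5]
wrist bearing_0 0.61 [ 0.4906 -0.2152  0.0096] [ -33.7 -129.5]
wrist bearing_0 0.56 [ 0.5622 -0.1943  0.0132] [  40.7 -124.6]
wrist hex_nut 0.59 [ 0.4432 -0.1417  0.0087] [-64.1 -47.5]
```

View pics/w1.png

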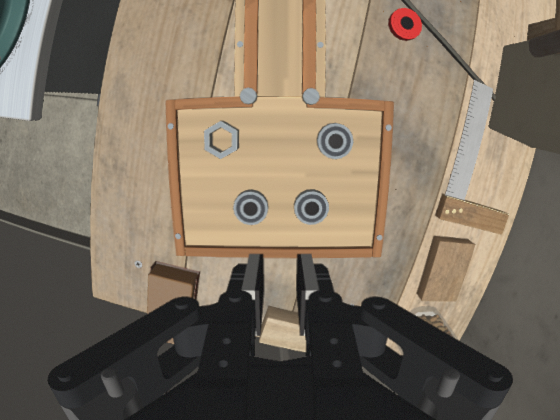

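The wrist view shows the posts at (248,96) and (311,96). The steel bearings are at (335,141), (250,207) and (311,207), the nut is at (221,139), and the red ring at (405,24) is outside the tray. I'll turn these pixels into board coordinates.

```bash
cat >> h.py <<'E'
def px(u,v,z,k):
    a=np.array([u-k['cx'],v-k['cy']]);r_=np.hypot(*a);t=r_/k['fx']
    ray=np.array([a[0]/r_*np.sin(t),-a[1]/r_*np.sin(t),-np.cos(t)])
    w=R.from_euler('xyz',k['attitude'],degrees=True).apply(ray)
    return k['xyz']+w*(z-k['xyz'][2])/w[2]
def masks(qs=('bearing_0','hex_nut'),zt={'bearing_0':.024,'hex_nut':.031},f=None):
    k=vision.get_calibration('wrist');im,d=shot('wrist',f)
    for q in qs:
        for o in vision.regions_of('wrist',q):
            (u,v),rad=cv2.minEnclosingCircle(np.argwhere(o['mask'])[:,::-1].astype(np.float32))
            p=px(u,v,zt[q]-.004,k);b=B(p)
            if abs(b[0])<130 and b[1]<150: print(q,round(o['p'],2),np.round([u,v,rad]),b)
    return im,d,k
E
python3 - <<'E'
from h import *
im,d,k=masks()
for u,v in [(248,96),(311,96)]: print('post',px(u,v,.030,k),B(px(u,v,.030,k)))
for u,v in [(335,141),(250,207),(311,207)]: print('brg',B(px(u,v,.024,k)))
print('floor: depth at tray', [ (float(d[y,x])) for x,y in [(280,150),(280,180),(280,230)]])
for x,y in [(280,150),(280,180),(280,230)]:
    p=px(x,y,.012,k); w=R.from_euler('xyz',k['attitude'],degrees=True); print(-w.inv().apply(p-k['xyz'])[2])
E
```

```text
bearing_0 0.72 [333. 143.  19.] [ 59.4 -47.7]
bearing_0 0.71 [309. 209.  18.] [  34.4 -123.1]
bearing_0 0.55 [248. 209.  18.] [ -34.5 -122.8]
hex_nut 0.68 [219. 141.  19.] [-63.7 -44.8]
post [ 0.46368371 -0.08606351  0.03      ] [-32.    2.4]
post [ 0.52755932 -0.07178507  0.03      ] [33.4  2.5]
brg [ 60.7 -45.1]
brg [ -32.2 -119.7]
brg [  36.3 -119.5]
floor: depth at tray [0.35771098732948303, 0.3662068545818329, 0.385760098695755]
0.3572873727872996
0.3672404860804558
0.3847866955899218
```

Call:
arm_command(
  motion=[-1.2, 0.75, 0, 0, -1.2, 0.75, 2.0, 0, -1.2, 0.75, 3.0, 0, -1.2, 0.75, 3.0, 0, -1.1, 0.65, 3.0, 0, 0, 0, 3.0, 0, 0, 0, 2.0, 0, 0, 0, 1.0, 0, 0, 0, 0, 0],
)

```text
t: 2.9
tool_pos: [0.5631, -0.222, 0.0587]
tcp_rot: [-179.8, -0.1, 102.5]
ft_force: [0.3, 0.2, 0.6]
opening: 0.189
grasp_force: 0.0
```

Run:
```python
from h import *
state()
im,d,k=masks(f='w2.png')
```

```text
t 2.9 tcp board [  35.6 -151.8] z 58.7 yaw [-1.798e+02 -1.000e-01  1.025e+02] F [0.3 0.2 0.6] open 0.19
bearing_0 0.98 [165. 198.  33.] [ -33.4 -123.1]
bearing_0 0.94 [324.  65.  36.] [ 59.7 -48. ]
bearing_0 0.67 [278. 197.  35.] [  34.5 -123.2]
hex_nut 0.58 [113.  74.  37.] [-60.4 -46.9]
```

View pics/w2.png

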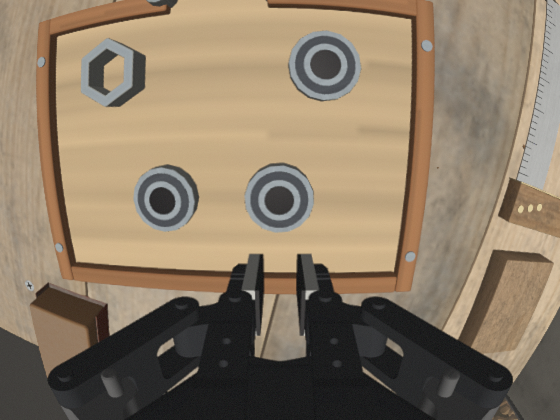

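Call:
arm_command(
  motion=[0, 0, 1.0, 0, 0, 0, 1.0, 0, 0, 0, 0.6, 0, 0, 0, 0, 0],
)

```text
t: 3.38
tool_pos: [0.5636, -0.2224, 0.0338]
tcp_rot: [-179.9, -0.1, 102.5]
ft_force: [-1.2, 0.6, -1.4]
opening: 0.187
grasp_force: 0.0
```

Run:
```python
from h import *
state()
```

```text
t 3.3833 tcp board [  36.  -152.3] z 33.8 yaw [-1.799e+02 -1.000e-01  1.025e+02] F [-1.2  0.6 -1.4] open 0.19
```

Call:
arm_command(
  motion=[-0.2, -0.05, 0.2, 0, 0, 0, 0.5, 0, 0, 0, 0.5, 0, 0, 0, 0.5, 0, 0, 0, 0, 0],
)

```text
t: 3.8
tool_pos: [0.5639, -0.2247, 0.0171]
tcp_rot: [-179.9, -0.0, 102.5]
ft_force: [-0.0, 0.2, 0.1]
opening: 0.186
grasp_force: 0.1
```

Run:
```python
from h import *
state()
```

```text
t 3.8 tcp board [  35.8 -154.6] z 17.1 yaw [-179.9   -0.   102.5] F [-0.   0.2  0.1] open 0.19
```

Call:
arm_command(
  motion=[0.4, 0, 0.1, 0, 0.5, 0, 0, 0, 0.5, 0, 0, 0, 0.4, 0, 0, 0, 0.31, 0.3, 0, -6, 0.31, 0.3, 0, -6, 0.31, 0.3, 0, -6, 0.31, 0.3, 0, -6, 0.31, 0.3, 0, -6, 0.31, 0.3, 0, -6, 0.31, 0.3, 0, -6, 0, 0, 0, 0],
)

```text
t: 4.8
tool_pos: [0.5678, -0.1769, 0.0175]
tcp_rot: [179.9, -0.0, 144.7]
ft_force: [0.2, 0.2, 1.0]
opening: 0.184
grasp_force: 0.0
```

```bash
cat >> h.py <<'E'
def rel():
    "tool-frame position (mm) of each bearing seen"
    s=monitor.sense();q=R.from_euler('xyz',s['tcp_rot'],degrees=True);k=vision.get_calibration('wrist');shot('wrist')
    for n in ('bearing_0','hex_nut'):
        for o in vision.regions_of('wrist',n):
            (u,v),rad=cv2.minEnclosingCircle(np.argwhere(o['mask'])[:,::-1].astype(np.float32))
            p=px(u,v,.020 if n[0]=='b' else .027,k);b=B(p)
            if abs(b[0])<130 and b[1]<150: print(n,round(o['p'],2),'px',np.round([u,v,rad]),'board',b,'tool',np.round(1000*q.inv().apply(p-s['tool_pos'])[:2],1))
E
python3 - <<'E'
from h import *
state();rel()
E
```

```text
t 4.8 tcp board [  49.9 -108.8] z 17.5 yaw [179.9  -0.  144.7] F [0.2 0.2 1. ] open 0.18
bearing_0 0.97 px [127. 184.  43.] board [ -33.7 -122.8] tool [ 45.9 -71.3]
bearing_0 0.93 px [285. 212.  45.] board [ 30.7 -83. ] tool [32.   3.1]
bearing_0 0.66 px [381. 198.  44.] board [ 58.6 -48.2] tool [39.  47.1]
hex_nut 0.6 px [180.  14.  49.] board [-61.  -46.6] tool [120.6 -40.4]
```

Call:
arm_command(
  motion=[0.4, 0, 0, 0, 0.5, 0, 0, 0, 0.5, 0, 0, 0, 0.5, 0, 0, 0, 0.5, 0, 0, 0, 0.5, 0, 0, 0, 0.4, 0, 0, 0, 0, 0, 0, 0],
)

```text
t: 5.62
tool_pos: [0.5399, -0.1587, 0.0173]
tcp_rot: [-180.0, -0.1, 144.5]
ft_force: [0.8, 0.5, 0.4]
opening: 0.187
grasp_force: 0.0
```

Run:
```python
from h import *
state();rel()
```

```text
t 5.6167 tcp board [ 26.6 -85. ] z 17.3 yaw [-1.800e+02 -1.000e-01  1.445e+02] F [0.8 0.5 0.4] open 0.19
bearing_0 0.87 px [376. 261.  41.] board [ 57.9 -47.6] tool [ 6.8 48.3]
bearing_0 0.81 px [280. 213.  45.] board [  6.1 -61. ] tool [31.5  0.8]
bearing_0 0.67 px [139. 248.  40.] board [ -33.8 -121.8] tool [ 13.1 -69.5]
hex_nut 0.84 px [181.  84.  50.] board [-62.6 -45.1] tool [ 89.3 -39.6]
```

Call:
arm_command(
  motion=[0.27, -0.3, 0, 6, 0.27, -0.3, 0, 6, 0.27, -0.3, 0, 6, 0.27, -0.3, 0, 6, 0.27, -0.3, 0, 6, 0.27, -0.3, 0, 6, 0.27, -0.3, 0, 6, 0, 0, 0, 0],
)

```text
t: 6.43
tool_pos: [0.5127, -0.1566, 0.0172]
tcp_rot: [-179.9, 0.0, 102.4]
ft_force: [0.1, 0.2, -0.2]
opening: 0.188
grasp_force: 0.0
```

Run:
```python
from h import *
state();rel()
```

```text
t 6.4333 tcp board [  0.5 -77.1] z 17.2 yaw [-179.9    0.   102.4] F [ 0.1  0.2 -0.2] open 0.19
bearing_0 0.88 px [280. 214.  45.] board [  0.4 -45.7] tool [31.4 -0.2]
bearing_0 0.65 px [144. 216.  46.] board [-64.4 -46.3] tool [ 30.6 -65. ]
bearing_0 0.56 px [401. 217.  43.] board [ 57.9 -47. ] tool [30.2 57.3]
hex_nut 0.97 px [144. 216.  47.] board [-60.9 -43.9] tool [ 33.  -61.6]
```

Call:
arm_command(
  motion=[-0.4, 0, 0, 0, 0, 0, 0, 0, 0, 0, 0, 0, 0.5, 0, 0, 0, 0.6, 0, 0, 0, 0.6, 0, 0, 0, 0.6, 0, 0, 0, 0.6, 0, 0, 0, 0.6, 0, 0, 0, 0.6, 0, 0, 0, 0.4, 0, 0, 0, 0, 0, 0, 0],
  grip=1.0,
)

```text
t: 7.58
tool_pos: [0.5042, -0.1153, 0.0173]
tcp_rot: [-180.0, -0.0, 102.6]
ft_force: [0.0, -0.7, -0.0]
opening: 0.118
grasp_force: 0.0
```

Run:
```python
from h import *
state();rel()
look('wrist',['gate'],'w3.png')
```

```text
t 7.5833 tcp board [  1.2 -34.9] z 17.3 yaw [-180.    -0.   102.6] F [ 0.  -0.7 -0. ] open 0.12
bearing_0 0.6 px [391. 290.  37.] board [ 58.7 -44.9] tool [-10.1  57.5]
bearing_0 0.55 px [280. 211.  45.] board [ 0.9 -1.9] tool [33.  -0.2]
hex_nut 0.83 px [154. 288.  40.] board [-61.4 -40. ] tool [ -5.  -62.5]
wrist gate 0.29 [ 0.5632 -0.1152  0.0101] [ 58.8 -47.6]
```

View pics/w3.png

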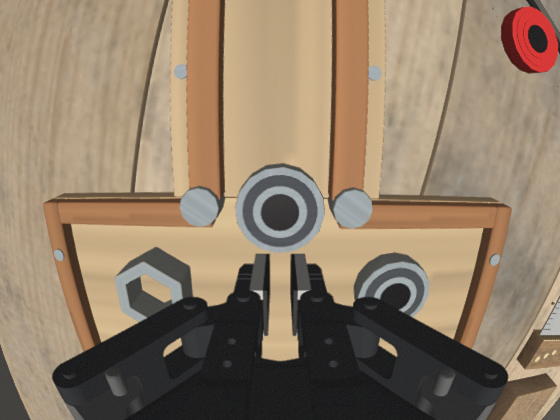

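The bearing at (280,209) is between the posts at (199,207) and (353,208), about 1.5 mm right of centre. I'll continue 30 mm with a slight correction, then back out and lift.

Call:
arm_command(
  motion=[0.5, -0.1, 0, 0, 0.6, -0.03, 0, 0, 0.6, 0, 0, 0, 0.6, 0, 0, 0, 0.5, 0, 0, 0, 0.3, 0, 0, 0, 0, 0, 0, 0, -1.0, 0, 0, 0, -2.0, 0, 0, 0, -1.5, 0, -2, 0, 0, 0, -2, 0, 0, 0, 0, 0],
)

```text
t: 8.83
tool_pos: [0.5085, -0.1337, 0.0602]
tcp_rot: [179.7, 0.2, 102.3]
ft_force: [0.5, -0.5, 0.2]
opening: 0.118
grasp_force: 0.0
```

Run:
```python
from h import *
state();rel()
```

```text
t 8.8333 tcp board [  1.4 -53.8] z 60.2 yaw [179.7   0.2 102.3] F [ 0.5 -0.5  0.2] open 0.12
bearing_0 0.97 px [276. 103.  36.] board [-0.4 28.3] tool [82.2 -2.4]
bearing_0 0.64 px [373. 230.  33.] board [ 59.2 -46.7] tool [ 7.4 57.5]
hex_nut 0.6 px [174. 230.  35.] board [-61.5 -43.5] tool [ 10.2 -63.2]
```

Call:
arm_command(
  motion=[-2.0, -0.7, 0, 0, -2.0, -0.7, 0, 0, -2.0, -0.7, 0, 0, -2.1, -0.7, 0, 0, -2.0, -0.7, 0, 0, 0, 0, 1.5, 0, 0, 0, 1.0, 0, 0, 0, 0, 0],
  grip=1.6,
)

```text
t: 9.65
tool_pos: [0.4916, -0.2354, 0.0293]
tcp_rot: [-179.7, -0.2, 102.5]
ft_force: [-1.1, -0.2, -1.3]
opening: 0.187
grasp_force: 0.0
```

Run:
```python
from h import *
state();rel()
```

```text
t 9.65 tcp board [ -37.1 -149.4] z 29.3 yaw [-179.7   -0.2  102.5] F [-1.1 -0.2 -1.3] open 0.19
bearing_0 0.74 px [464.  78.  40.] board [ 56.7 -49. ] tool [100.4  93.9]
bearing_0 0.56 px [286. 217.  42.] board [ -34.4 -123.1] tool [26.3  2.8]
hex_nut 0.82 px [220.  54.  47.] board [-63.8 -45.9] tool [103.5 -26.7]
```

Call:
arm_command(
  motion=[-0.5, 0.3, -0.2, 0, 0, 0, 0, 0, 0, 0, 0, 0],
)

```text
t: 10.05
tool_pos: [0.4988, -0.2413, 0.035]
tcp_rot: [179.9, 0.1, 102.5]
ft_force: [-0.2, 0.3, -0.5]
opening: 0.186
grasp_force: 0.0
```

Run:
```python
from h import *
state()
```

```text
t 10.05 tcp board [ -31.4 -156.7] z 35.0 yaw [1.799e+02 1.000e-01 1.025e+02] F [-0.2  0.3 -0.5] open 0.19
```

Call:
arm_command(
  motion=[0.15, -0.25, 0.3, 0, 0, 0, 0.5, 0, 0, 0, 0.5, 0, 0, 0, 0.5, 0, 0, 0, 0, 0, 0, 0, 0, 0],
)

```text
t: 10.55
tool_pos: [0.4947, -0.24, 0.0157]
tcp_rot: [-179.9, -0.0, 102.5]
ft_force: [-0.3, 0.2, 0.0]
opening: 0.187
grasp_force: 0.0
```

Run:
```python
from h import *
state();rel()
```

```text
t 10.55 tcp board [ -35.1 -154.6] z 15.7 yaw [-179.9   -0.   102.5] F [-0.3  0.2  0. ] open 0.19
bearing_0 0.89 px [282. 214.  46.] board [ -34.4 -122.6] tool [32.   0.7]
bearing_0 0.64 px [477.  64.  42.] board [ 57.8 -48.7] tool [105.9  92.9]
hex_nut 0.8 px [209.  38.  52.] board [-63.5 -46.4] tool [108.3 -28.5]
hex_nut 0.7 px [476.  65.  42.] board [ 52.8 -50.7] tool [103.9  87.9]
```

Call:
arm_command(
  motion=[0.4, 0, -0.1, 0, 0.5, 0, 0, 0, 0.5, 0, 0, 0, 0.4, 0, 0, 0, 0.31, -0.3, 0, 6, 0.31, -0.3, 0, 6, 0.31, -0.3, 0, 6, 0.31, -0.3, 0, 6, 0.31, -0.3, 0, 6, 0.31, -0.3, 0, 6, 0.31, -0.3, 0, 6, 0, 0, 0, 0],
)

```text
t: 11.7
tool_pos: [0.4725, -0.1981, 0.0173]
tcp_rot: [-180.0, 0.0, 60.4]
ft_force: [-0.3, 0.1, -0.6]
opening: 0.185
grasp_force: 0.0
```

Run:
```python
from h import *
state();rel()
```

```text
t 11.7 tcp board [ -47.7 -108.8] z 17.3 yaw [-180.     0.    60.4] F [-0.3  0.1 -0.6] open 0.18
bearing_0 0.72 px [158.   2.  43.] board [-1.8 24.9] tool [130.1 -55.4]
bearing_0 0.7 px [280. 214.  45.] board [-27.7 -85.2] tool [31.  -0.9]
bearing_0 0.63 px [371.  27.  47.] board [ 58.  -48.6] tool [115.5  38.1]
hex_nut 0.77 px [164. 204.  47.] board [-61.1 -45.7] tool [ 37.9 -52.3]
```

Call:
arm_command(
  motion=[0.4, 0, 0, 0, 0.5, 0, 0, 0, 0.5, 0, 0, 0, 0.5, 0, 0, 0, 0.5, 0, 0, 0, 0.5, 0, 0, 0, 0.3, 0, 0, 0, 0, 0, 0, 0],
)

```text
t: 12.52
tool_pos: [0.4891, -0.1706, 0.0173]
tcp_rot: [180.0, -0.0, 60.6]
ft_force: [0.7, -0.1, 0.6]
opening: 0.187
grasp_force: 0.0
```

Call:
arm_command(
  motion=[0.27, 0.3, 0, -6, 0.27, 0.3, 0, -6, 0.27, 0.3, 0, -6, 0.27, 0.3, 0, -6, 0.27, 0.3, 0, -6, 0.27, 0.3, 0, -6, 0.27, 0.3, 0, -6, 0, 0, 0, 0],
)

```text
t: 13.18
tool_pos: [0.5129, -0.157, 0.0173]
tcp_rot: [180.0, -0.0, 102.7]
ft_force: [0.1, -0.5, -0.3]
opening: 0.19
grasp_force: 0.0
```

Run:
```python
from h import *
state();rel()
```

```text
t 13.1833 tcp board [  0.7 -77.5] z 17.3 yaw [180.   -0.  102.7] F [ 0.1 -0.5 -0.3] open 0.19
bearing_0 0.68 px [278.  46.  48.] board [-0.3 27.7] tool [105.2  -0.6]
bearing_0 0.68 px [285. 212.  46.] board [  3.  -45.1] tool [32.4  2.4]
bearing_0 0.65 px [402. 216.  43.] board [ 58.5 -47. ] tool [30.3 58. ]
hex_nut 0.9 px [144. 213.  46.] board [-61.4 -43.8] tool [ 34.  -61.9]
```

Call:
arm_command(
  motion=[0.4, -0.03, 0, 0, 0.4, -0.03, 0, 0, 0.4, -0.03, 0, 0, 0.4, -0.03, 0, 0, 0.4, -0.03, 0, 0, 0, 0, 0, 0],
)

```text
t: 13.83
tool_pos: [0.5062, -0.1371, 0.0172]
tcp_rot: [-180.0, -0.0, 102.6]
ft_force: [0.2, -0.4, 0.1]
opening: 0.184
grasp_force: 0.0
```

Call:
arm_command(
  motion=[-0.4, 0, 0, 0, 0, 0, 0, 0, 0, 0, 0, 0, 0.4, 0, 0, 0, 0.5, 0, 0, 0, 0.5, 0, 0, 0, 0.5, 0, 0, 0, 0.4, 0, 0, 0, 0, 0, 0, 0],
  grip=1.0,
)

```text
t: 14.58
tool_pos: [0.5022, -0.1185, 0.0173]
tcp_rot: [-180.0, -0.0, 102.6]
ft_force: [-1.2, -0.1, 0.4]
opening: 0.119
grasp_force: 0.0
```

Run:
```python
from h import *
state();rel()
shot('wrist','w4.png')
```

```text
t 14.5833 tcp board [ -1.4 -37.6] z 17.3 yaw [-180.    -0.   102.6] F [-1.2 -0.1  0.4] open 0.12
bearing_0 0.95 px [280. 212.  45.] board [-1.6 -4.8] tool [32.8 -0.1]
bearing_0 0.85 px [396. 287.  38.] board [ 58.5 -45.3] tool [-7.9 59.9]
bearing_0 0.84 px [283. 123.  47.] board [-0.3 34.4] tool [72.   1.3]
hex_nut 0.92 px [158. 285.  40.] board [-61.5 -40.8] tool [ -3.1 -60. ]
```

View pics/w4.png

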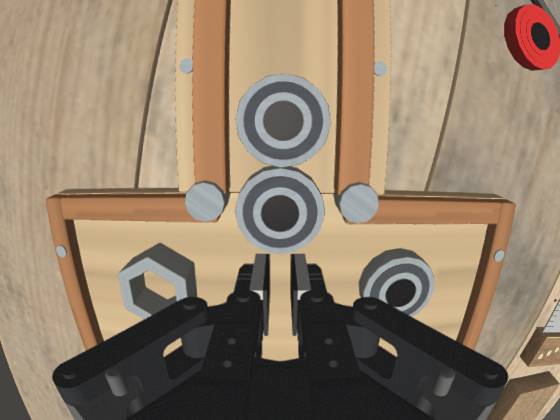

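Call:
arm_command(
  motion=[0.5, 0.08, 0, 0, 0.6, 0, 0, 0, 0.6, 0, 0, 0, 0.6, 0, 0, 0, 0.6, 0, 0, 0, 0.6, 0, 0, 0, 0, 0, 0, 0, -1.0, 0, 0, 0, -2.0, 0, 0, 0, -1.5, 0, -2, 0, 0, 0, -2, 0, 0, 0, 0, 0],
)

```text
t: 15.78
tool_pos: [0.5078, -0.1324, 0.0602]
tcp_rot: [179.7, 0.2, 102.3]
ft_force: [0.6, -0.5, 0.8]
opening: 0.12
grasp_force: 0.0
```

Run:
```python
from h import *
state();rel();print(monitor.sense()['joint_pos'])
```

```text
t 15.7833 tcp board [  1.  -52.3] z 60.2 yaw [179.7   0.2 102.3] F [ 0.6 -0.5  0.8] open 0.12
bearing_0 0.91 px [373. 233.  33.] board [ 58.7 -46.9] tool [ 5.8 57.5]
bearing_0 0.78 px [276. 102.  36.] board [-0.7 30. ] tool [82.4 -2.2]
bearing_0 0.7 px [278.  33.  36.] board [ 0.6 69.9] tool [122.4  -1. ]
bearing_0 0.2 px [275. 195. 213.] board [ -1.7 -22.7] tool [29.8 -2.9]
hex_nut 0.92 px [174. 232.  35.] board [-62.1 -43.2] tool [  9.  -63.2]
[  9.53271593  29.1822842    1.47781133 116.5344198   -1.28050806
  34.30590669  24.35382771]
```

Call:
arm_command(
  motion=[0.15, 2.3, 0, 0, 0.15, 2.3, 0, 0, 0.1, 2.3, 0, 0, 0.1, 2.3, 0, 0, 0, 0, 0, -7, 0, 0, 0, -7, 0, 0, 0, -7, 0, 0, 0, -7, 0, 0, 0, -7, 0, 0, 0, -7, 0, 0, 0, -7, 0, 0, 0, -7],
  grip=1.6,
)

```text
t: 16.93
tool_pos: [0.5932, -0.1042, 0.0558]
tcp_rot: [-180.0, -0.1, 158.9]
ft_force: [-0.3, -0.8, -0.5]
opening: 0.186
grasp_force: 0.0
```

Call:
arm_command(
  motion=[0, 0, 0, -7, 0, 0, 0, -7, 0, 0, 0, -7, 0, 0, 0, -7, 0, 0, 0, -6, 0, 0, 1, 0, 0, 0, 1, 0, 0, 0, 0.3, 0, 0, 0, 0, 0, 0, 0, 0, 0],
)

```text
t: 17.77
tool_pos: [0.5937, -0.1043, 0.0334]
tcp_rot: [180.0, -0.1, -167.5]
ft_force: [-0.2, 0.0, 0.2]
opening: 0.184
grasp_force: 0.0
```

Run:
```python
from h import *
state();rel()
```

```text
t 17.7667 tcp board [ 90.9 -43.5] z 33.4 yaw [ 1.800e+02 -1.000e-01 -1.675e+02] F [-0.2  0.   0.2] open 0.18
bearing_0 0.88 px [422.  86.  40.] board [-0.9 29.3] tool [91.9 72.8]
bearing_0 0.75 px [484.  99.  37.] board [ 1.2 67.9] tool [ 89.8 111.3]
bearing_0 0.59 px [268. 201.  41.] board [ 59.1 -47.6] tool [31.7 -4.1]
```

Call:
arm_command(
  motion=[-0.1, -0.4, 0.2, 0, 0, 0, 0.5, 0, 0, 0, 0.5, 0, 0, 0, 0.4, 0, 0, 0, 0, 0, 0.4, 0, 0, 0, 0.5, 0, 0, 0, 0.5, 0, 0, 0, 0.6, 0, 0, 0, 0.6, 0, 0, 0, 0.6, 0, 0, 0, 0, 0, 0, 0],
)

```text
t: 18.92
tool_pos: [0.5631, -0.1159, 0.0183]
tcp_rot: [-180.0, -0.1, -167.5]
ft_force: [-0.4, 0.1, 0.3]
opening: 0.185
grasp_force: 0.0
```

Run:
```python
from h import *
state();rel()
```

```text
t 18.9167 tcp board [ 58.6 -48.2] z 18.3 yaw [-1.800e+02 -1.000e-01 -1.675e+02] F [-0.4  0.1  0.3] open 0.19
bearing_0 0.97 px [480. 348.  18.] board [123.2  86.6] tool [-64.6 134.9]
bearing_0 0.82 px [280. 212.  44.] board [ 27.9 -46.7] tool [30.7  1.5]
bearing_0 0.82 px [439. 153.  43.] board [-1.  28.3] tool [59.6 76.5]
bearing_0 0.73 px [501. 161.  39.] board [ 0.5 67. ] tool [ 58.1 115.2]
hex_nut 0.77 px [282.   4.  51.] board [-63.1 -45.6] tool [121.7   2.6]
```

Call:
arm_command(
  motion=[0.5, 0, 0, 0, 0.6, 0, 0, 0, 0.6, 0, 0, 0, 0.6, 0, 0, 0, 0.5, 0, 0, 0, 0, 0, 0, 0, -1.5, 0, -0.5, 0, -0.5, 0, -3.5, 0, 0, 0, 0, 7, 0, -1.1, 0, 7, 0, -1.2, 0, 7, 0, -1.2, 0, 7],
)

```text
t: 20.07
tool_pos: [0.5559, -0.152, 0.0584]
tcp_rot: [180.0, 0.0, 164.2]
ft_force: [0.1, -0.1, -0.8]
opening: 0.187
grasp_force: 0.0
```

Call:
arm_command(
  motion=[0, 0, 0, 7, 0, 0, 0, 7, 0, 0, 0, 7, 0, 0, 0, 7, 0, 0, 0, 7, 0, 0, 0, 7, 0, 0, 0, 7, 0, 0, 0, 7, 0, 0, 0, 6, 0, 0, 0, 0, 0, 0, 0, 0],
)

```text
t: 20.98
tool_pos: [0.5556, -0.1516, 0.0581]
tcp_rot: [-180.0, 0.0, 102.7]
ft_force: [-0.4, 0.2, -0.6]
opening: 0.186
grasp_force: 0.0
```

Run:
```python
from h import *
state();rel()
```

```text
t 20.9833 tcp board [ 43.5 -81.5] z 58.1 yaw [-180.     0.   102.7] F [-0.4  0.2 -0.6] open 0.19
bearing_0 0.91 px [201.  55.  36.] board [-0.3 29.3] tool [110.9 -43.5]
bearing_0 0.7 px [204.   2.  34.] board [ 0.8 61.5] tool [143.1 -42.3]
bearing_0 0.55 px [208. 186.  35.] board [  1.8 -45.9] tool [ 35.7 -41.6]
```

Call:
arm_command(
  motion=[0, -1.4, 0, 0, 0, -1.4, 0, 0, 0, -1.4, 0, 0, 0, 0, 1, 0, 0, 0, 1, 0, 0, 0, 0.5, 0, 0, 0, 0, 0, 0, 0, 0.5, 0, 0, 0, 0.5, 0, 0, 0, 0.6, 0, 0, 0, 0, 0],
)

```text
t: 22.05
tool_pos: [0.5143, -0.1606, 0.016]
tcp_rot: [-179.9, -0.0, 102.5]
ft_force: [-0.9, -0.3, -0.0]
opening: 0.19
grasp_force: 0.0
```

Run:
```python
from h import *
state();rel()
```

```text
t 22.05 tcp board [  1.2 -81.3] z 16.0 yaw [-179.9   -0.   102.5] F [-0.9 -0.3 -0. ] open 0.19
bearing_0 0.75 px [280. 206.  46.] board [  1.1 -45.8] tool [35.5 -0.2]
bearing_0 0.74 px [276.  31.  48.] board [-0.5 30.5] tool [111.7  -1.8]
hex_nut 0.91 px [141. 207.  47.] board [-61.1 -44.2] tool [ 37.1 -62.3]
```

Call:
arm_command(
  motion=[0.4, -0.03, 0, 0, 0.5, -0.03, 0, 0, 0.5, -0.03, 0, 0, 0.5, -0.03, 0, 0, 0.4, -0.03, 0, 0, 0, 0, 0, 0],
)

```text
t: 22.7
tool_pos: [0.5083, -0.1375, 0.0174]
tcp_rot: [-180.0, -0.0, 102.6]
ft_force: [-0.3, 0.2, 0.1]
opening: 0.19
grasp_force: 0.0
```

Call:
arm_command(
  motion=[-0.4, 0, 0, 0, 0, 0, 0, 0, 0, 0, 0, 0, 0.4, 0, 0, 0, 0.5, 0, 0, 0, 0.5, 0, 0, 0, 0.5, 0, 0, 0, 0.5, 0, 0, 0, 0, 0, 0, 0],
  grip=1.0,
)

```text
t: 23.45
tool_pos: [0.5039, -0.1177, 0.0173]
tcp_rot: [-180.0, -0.0, 102.6]
ft_force: [0.2, -0.0, 0.6]
opening: 0.113
grasp_force: 0.0
```

Run:
```python
from h import *
state();rel()
shot('wrist','w5.png')
```

```text
t 23.45 tcp board [  0.3 -37.2] z 17.3 yaw [-180.    -0.   102.6] F [ 0.2 -0.   0.6] open 0.11
bearing_0 0.91 px [281.  32.  48.] board [ 0.6 74.8] tool [112.    0.5]
bearing_0 0.61 px [277. 123.  48.] board [-0.9 35. ] tool [72.2 -1.1]
bearing_0 0.57 px [280. 211.  46.] board [ 0.1 -4.3] tool [32.9 -0.2]
hex_nut 0.69 px [155. 285.  41.] board [-61.2 -40.5] tool [ -3.2 -61.5]
```

View pics/w5.png

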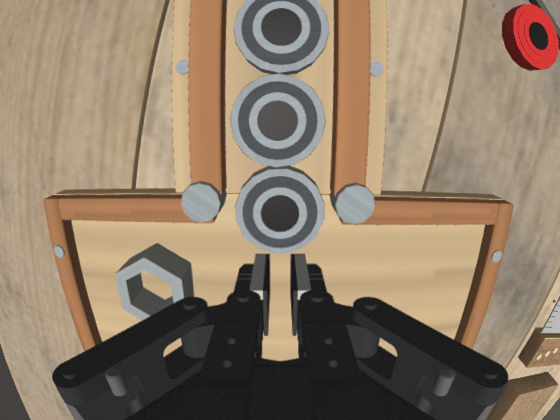

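The third bearing at (280,210) is between the posts at (201,202) and (355,203), with the other two ahead of it in the slot. I'll do the final push, then back out and lift.

Call:
arm_command(
  motion=[0.5, -0.03, 0, 0, 0.6, 0, 0, 0, 0.6, 0, 0, 0, 0.6, 0, 0, 0, 0.6, 0, 0, 0, 0.5, 0, 0, 0, 0, 0, 0, 0, -1.0, 0, 0, 0, -2.0, 0, 0, 0, -1.5, 0, -3, 0, 0, 0, -4, 0, 0, 0, -4, 0],
)

```text
t: 24.65
tool_pos: [0.5051, -0.1321, 0.1276]
tcp_rot: [-179.8, -0.0, 102.3]
ft_force: [0.2, 0.2, 0.0]
opening: 0.113
grasp_force: 0.0
```

Call:
arm_command(
  motion=[0, 0, -2, 0, 0, 0, 0, 0, 0, 0, 0, 0],
)

```text
t: 24.9
tool_pos: [0.5069, -0.131, 0.1485]
tcp_rot: [179.8, 0.1, 102.4]
ft_force: [-0.4, -0.3, 0.1]
opening: 0.12
grasp_force: 0.0
```

Run:
```python
from h import *
state();rel()
look('wrist',['gate'],'w6.png')
```

```text
t 24.9 tcp board [  0.4 -50.8] z 148.5 yaw [1.798e+02 1.000e-01 1.024e+02] F [-0.4 -0.3  0.1] open 0.12
bearing_0 0.9 px [280.  17.  24.] board [  1.4 108.1] tool [159.1   0.5]
bearing_0 0.61 px [277.  62.  24.] board [-1.5 69. ] tool [120.   -2.3]
hex_nut 0.87 px [206. 198.  25.] board [-62.5 -44.5] tool [  6.4 -63.2]
hex_nut 0.72 px [276. 172. 183.] board [ -2.2 -22.4] tool [28.6 -2.9]
wrist gate 0.6 [ 0.4938 -0.0854  0.012 ] [-2.5 -3.4]
```

View pics/w6.png

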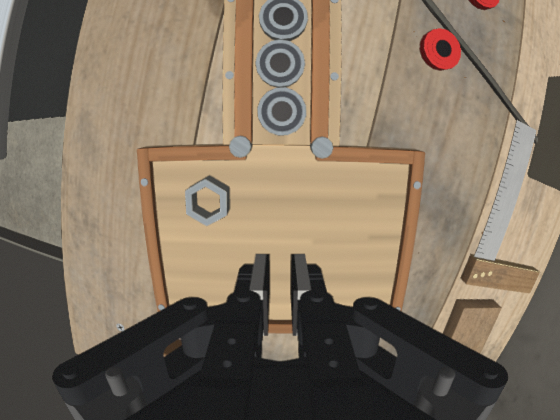

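The three bearings lie in the slot at (283,17), (280,63) and (282,111). The last is about 29 mm past the post line at row 147, and the nut is still in the tray at (206,200).

```bash
python3 -c "
from cell import r
print(r.sign_off())"
```

```text
the job is handed in; nothing more can be done
None
```

I pushed all three bearings through the gate into the slot one at a time, the last about 29 mm past the posts. The hex nut stayed in the tray, and I handed the job in at about 25 s; no verdict came back.

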